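Slide the glazed dish into the kiln hand-over bay and shut the gate

ROBOT

A 7-joint arm with a two-finger parallel gripper is mounted at the origin on the work surface. World frame = base frame: x ahead of the robot, y to its left, z up, the work surface at z = 0. Lengths are in m, angles in rad, forces in N, time in s.
With the tool pointing down it reaches from about 0.4 to 0.85 m from the base axis. Payload 10.4 kg.
Tool frame: the origin (TCP) lies at the very end of the fingers, on their centre line; the grasp point (between the pads) lies 19 mm behind it; z points along the fingers, y is the line along which they close (so a half turn about z gives the same grasp; the last joint's range is limited). The gripper opens to 87 mm and grips with 3 to 60 N. Pads are 19 mm wide; open, the fingers measure 117 mm over their backs; the gripper's body (75 mm by 190 mm) begins 51 mm behind the grasp point.
Start: joints at [-1.315, 0.332, -0.065, 1.46, 0.022, 1.35, -0.088], TCP at [0.172, 0.601, 0.184] pointing down, gripper open.
Joint ranges: [-2.6, 2.6], [-0.5, 2.12], [-1.47, 1.34], [0.16, 2.42], [-1.27, 4.41], [0.06, 2.06], [-2.6, 2.6]. Speed limits (rad/s): [2.22, 2.22, 2.79, 2.79, 3.14, 3.14, 3.14].

INTERFACE

Orientations are given as a unit quaternion [x, y, z, w].
In Python, from bench import r gives the robot as it stands.
- The arm moves only by the shell command python3 -m crank 'ROWS' [FORCE]. ROWS is JSON, a list that holds one entry, the list of rows, each a list of 5 numbers: the shift along the tool's x, y, z in mm, then the turn about the tool's z in degrees, then the opening, from -1 (shut) to 1 (fully open). A call has 1 to 20 rows; each row is the pose to reach, as a shift and turn from the pose commanded when the call began, along the tool's axes at that moment; what a row does not reach only later rows make up. A row lasts 1/10 s, in which the tool goes at most 50 mm and 8.59 degrees, less where a joint would pass 70% of its speed; a pose out of reach is approached as far as the arm can. A call with a gripper value outside its range is refused whole. The fingers move at their own pace and stop on an object; FORCE is the grip in N (left out, the last holds). Time passes only in rows, so rows that repeat a pose let the fingers close. It gives the time, the measured TCP pose, the force, the opening and the grip force at its end, in the units of the state.
- r.read_state(): the state, without advancing time (a new reading comes with each control period).
- r.camera(name): name is "side" or "top"; returns a dict with "image" (480x640x3 uint8, red, green, blue), "vfov" (degrees; the focal length in pixels is half the picture's height over the tangent of half this angle, whatever the lens; pixels are square), "cx", "cy" (the principal point, pixels), "k1" (the pictures are not rectified: a ray, as slopes to the right and down, at radius r is drawn at 1 + k1 r^2 times it, then the intrinsics apply), "eye" and "attitude" of the camera in the world. Camera axes: x right, y down, z forward; pixel columns grow to the right and rows downward; lengths in m; the calibration is good to about 2 mm. A picture is of the moment at which its call begins. There is no depth.
- r.close_job(): hands the job in; it is judged then, once.
The state is a dict: "time": time; "joint_positions": joint angles; "joint_vel": joint speeds; "joint_torque": joint torques, N m; "ee_pos": TCP position; "eef_rot": TCP orientation; "ft_force": force on the tool from outside, world axes, zero at the start; "torque": the same for the moment, N m; "width": finger opening in m; "grip_force": force on a finger pad.
Only numpy, scipy, OpenCV 4.12 (cv2) and the standard library are available. Lean on these libraries where they do the work, as an engineer would, in place of code of your own. Each camera call takes 0.05 s, during which the arm holds its last target. There are 200 camera calls.

TASK

Slide the white glazed dish across the table into the blue bay until it stands wholly on the yellow round mark, keeping it flat on the table (do not lift or tip it). Then swing the bay's gate fully shut behind it. Do not disturb the unglazed dish or any of the other loose things.

Things in the scene. Friction and masses are not known exactly. Their poses are not given: they have to be found in the camera images.
- glazed_dish: white glazed round dish with upright walls: outer diameter 90 mm (82 mm at the foot), height 36 mm, wall 5 mm, about 0.22 kg. Origin: centre of its underside
- mark (a point): centre of the yellow round mark (diameter 114 mm, painted flush with the table) on the floor of the blue bay; no raised floor, dishes slide straight in. Axes are the bay's: +x points from its open side inward, z up
- bay: blue three-walled bay fixed to the table, walls 30 mm high, 12 mm thick. Origin: centre of the mark, same axes. Side walls' inner faces at y = -65 mm and +65 mm, back wall's inner face at x = +68 mm, front ends of the walls at x = -69 mm, where the open side is
- gate (a joint): the gate's hinge angle, rad: 0 fully shut across the open side (against its stop), growing as it swings outward, away from the bay; up to 2.2. It turns about a vertical axis and stays where it is left (light friction)
- gate_knob (a point): centre of the top of the upright red round knob (diameter 22 mm) on the gate, 115 mm from the hinge axis; its top is 65 mm above the table and it stands 35 mm clear above the gate. The gate is a 12 mm thick aluminium bar, its top 30 mm above the table, its far end 139 mm from the hinge axis
- gate_hinge (a point): top of the gate's hinge pin, on the vertical hinge axis, 36 mm above the table, at x = -75 mm, y = -71 mm in the axes of the mark; shut, the gate runs from here along the bay's +y
- bisque_dish: orange-brown unglazed dish, same shape and size as the glazed one; leave it alone. Origin: centre of its underside
- red_jug: red plastic mug with one side handle, diameter 84 mm, height 95 mm, a bystander. Origin: centre of its underside
- grey_cup: metal cup, diameter 72 mm, height 80 mm, a bystander. Origin: centre of its underside
- lid_a: small orange-brown clay lid with a knob, diameter 80 mm, height 32 mm, a bystander. Origin: centre of its underside
- lid_b: another clay lid like lid_a, a bystander. Origin: centre of its underside
- glaze_jar: closed jar, diameter 60 mm, height 80 mm, a bystander. Origin: centre of its underside
- brush: brush lying on the table, about 200 mm long, a bystander. Origin: on its underside
Not all that is in view belongs to the job. Of the things that look like the glazed_dish, take the one that is farthest from the robot's base at the start.

How it is judged:
On the way, in this order (a step that is already met when the one before it is completed fails the run):
1. the glazed dish stands flat and still, wholly on the yellow mark, with the gate still open (horizontal distance between glazed_dish and mark below 0.012 m and height (world z) of glazed_dish below 0.004 m and angle between glazed_dish's own z axis and vertical below 0.05 rad and linear speed of glazed_dish below 0.01 m/s and value of joint gate above 0.3 rad), for 0.2 s.
2. the gate is fully shut (value of joint gate below 0.06 rad), for 0.2 s.
At the end, for the whole second after the job is handed in: The glazed dish stands flat and at rest on the table with its centre within 12 mm of the centre of the yellow mark, and the gate is shut (hinge angle under 0.06 rad) (horizontal distance between glazed_dish and mark below 0.012 m and height (world z) of glazed_dish below 0.004 m and angle between glazed_dish's own z axis and vertical below 0.05 rad and linear speed of glazed_dish below 0.01 m/s and value of joint gate below 0.06 rad); the robot touches nothing.
It fails at once if the glazed dish is lifted (its underside centre more than 10 mm up) or tipped (over 0.2 rad) (height (world z) of glazed_dish above 0.01 m or angle between glazed_dish's own z axis and vertical above 0.2 rad).
It fails at once if a bystander is moved by more than 20 mm (distance of any of bisque_dish, red_jug, grey_cup, lid_a, lid_b, glaze_jar, brush from where it was at the start of the episode above 0.02 m).
It also fails if it takes over 69 s, if anything falls off the work surface, if the arm or the gripper's body presses on something with over 40 N, if the wrist force passes 120 N, or if a joint passes its speed limit or range.

## Working session

There is one attempt and no reset: what is moved stays moved. The work goes in short steps, Python scripts to look and compute and a shell command to move; the robot and the scene stay as the last step left them, time stands still between calls to the robot, and variables do not carry over. Pictures are saved under pics/ and viewed, at most 10 in all, crops included, and the job is handed in when it is done.

```bash
mkdir -p pics; python3 - <<'E'
from bench import r
import cv2
s=r.read_state();print(s)
for n in("top","side"):
    c=r.camera(n);cv2.imwrite(f"pics/{n}0.png",c["image"][:,:,::-1]);print({k:v for k,v in c.items() if k!="image"})
E
```

```text
{'time': 0.0, 'joint_positions': array([-1.31462954,  0.33282926, -0.06471932,  1.46095262,  0.02161133,
        1.34991942, -0.08850142]), 'joint_vel': array([-1.41257376e-03, -5.25260756e-04, -2.82712723e-03, -7.61273380e-04,
        2.11767422e-03,  2.14840355e-03, -8.34025117e-05]), 'joint_torque': array([-5.31149963e-04, -6.23273277e+01,  2.42190360e-02, -3.89880610e+01,
       -6.13715826e-02,  4.00922459e-02,  1.23306677e-04]), 'ee_pos': array([0.17185855, 0.60043559, 0.18307525]), 'eef_rot': array([ 1.38912397e-01,  9.90304422e-01, -7.03539483e-04, -6.19910011e-05]), 'ft_force': array([-0.35875052,  0.19007737, -0.29227349]), 'torque': array([-0.05404965,  0.0006498 ,  0.00138761]), 'grip_force': 0.0, 'width': 0.08725626020450016}
{'vfov': 42.742832760248014, 'cx': 324.12037092680026, 'cy': 235.33807142973498, 'k1': 0.0463791435017444, 'eye': array([ 0.40127895, -0.03224742,  1.68053119]), 'attitude': array([-0.6998348 ,  0.71345562, -0.02728573,  0.02162888])}
{'vfov': 52.80008640418512, 'cx': 317.74990669233944, 'cy': 238.9548647841125, 'k1': -0.11884505738129249, 'eye': array([ 0.32436919, -0.73517516,  0.92964279]), 'attitude': array([ 0.92989189, -0.12701132,  0.05499563, -0.34080006])}
```

View pics/top0.png

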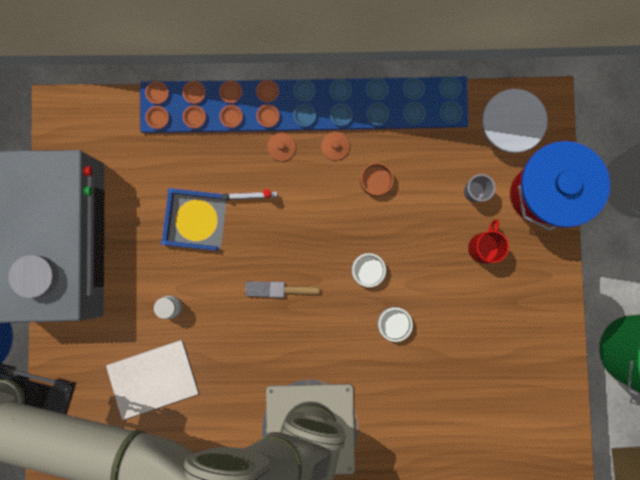

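View pics/side0.png

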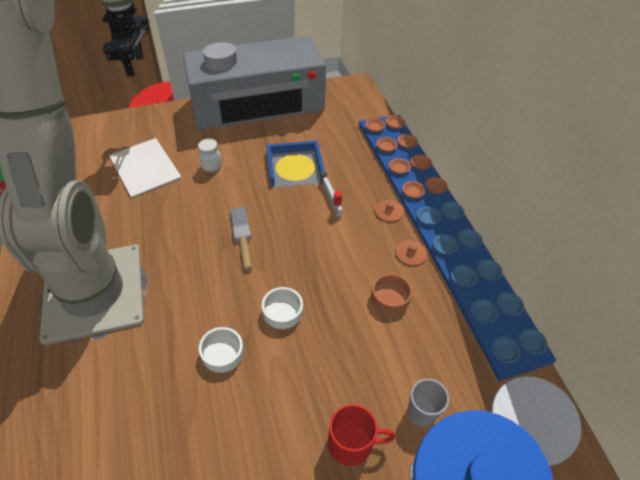

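The top picture shows the white dish candidates at (369,270) and (395,325). The base is near (308,428), so the first is farther and is my target. The mark is at (197,221), the hinge is near (225,195), and the gate is open with its red knob at (267,193). The brush is at (246-320,290).

```bash
cat > h.py <<'E'
from bench import r
import cv2, numpy as np
from scipy.spatial.transform import Rotation as R
def K(c):
    f=240/np.tan(np.radians(c["vfov"]/2)); return np.array([[f,0,c["cx"]],[0,f,c["cy"]],[0,0,1]]),np.array([c["k1"],0,0,0,0.])
def px2w(c,px,z=0.):
    k,_=K(c); p=np.linalg.solve(k,[px[0],px[1],1])[:2]; u=p.copy()
    for _ in range(30): u=p/(1+c["k1"]*(u@u))
    d=R.from_quat(c["attitude"]).as_matrix()@np.r_[u,1]; e=c["eye"]
    return e+d*(z-e[2])/d[2]
def w2px(c,P):
    k,_=K(c); q=R.from_quat(c["attitude"]).as_matrix().T@(np.asarray(P)-c["eye"]); u=q[:2]/q[2]
    u=u*(1+c["k1"]*(u@u)); return k[:2,:2]@u+k[:2,2]
def tool(P):  # world point -> shift in tool axes, mm
    s=r.read_state(); return R.from_quat(s["eef_rot"]).inv().apply(np.asarray(P)-s["ee_pos"])*1000
def blob(c,box,f,minA=20):
    x0,y0,x1,y1=box; im=c["image"][y0:y1,x0:x1].astype(int); m=f(im).astype(np.uint8)
    n,l,st,ce=cv2.connectedComponentsWithStats(m); i=1+np.argmax(st[1:,4])
    pts=cv2.convexHull(np.argwhere(l==i)[:,::-1].astype(np.int32))
    e=cv2.fitEllipse(pts); return np.array(e[0])+[x0,y0],e[1],st[i,4]
yel=lambda i:(i[...,0]>150)&(i[...,1]>120)&(i[...,2]<90)
wht=lambda i:(i.min(-1)>130)&(i.max(-1)-i.min(-1)<60)
red=lambda i:(i[...,0]>150)&(i[...,1]<80)&(i[...,2]<80)
E
python3 - <<'E'
from h import *
t=r.camera("top"); s=r.camera("side")
for n,c,by,bd,bk in(("t",t,(160,190,230,255),(345,245,392,292),(255,180,280,205)),("s",s,(265,145,325,190),(258,285,307,332),(325,185,350,210))):
    y=blob(c,by,yel);d=blob(c,bd,wht);k=blob(c,bk,red)
    print(n,"mark",px2w(c,y[0]),y,"\n dish",px2w(c,d[0],.036),d,"\n knob",px2w(c,k[0],.065 if n=="t" else .05),k)
im=t["image"][170:350,140:440][:,:,::-1]
cv2.imwrite("pics/c1.png",cv2.resize(im,None,fx=2.6,fy=2.6,interpolation=cv2.INTER_CUBIC))
im=s["image"][130:330,200:440][:,:,::-1]
cv2.imwrite("pics/c2.png",cv2.resize(im,None,fx=3,fy=3,interpolation=cv2.INTER_CUBIC))
E
```

```text
t mark [0.5669183  0.30366546 0.        ] (array([195.95812988, 219.82491112]), (40.827186584472656, 41.494422912597656), np.int32(1341)) 
 dish [ 0.42087409 -0.16340362  0.036     ] (array([368.44303513, 269.6111412 ]), (33.73261642456055, 34.21321105957031), np.int32(907)) 
 knob [0.63101355 0.10410202 0.065     ] (array([266.51807404, 192.03660107]), (6.778801918029785, 7.543356418609619), np.int32(44))
s mark [0.56671492 0.30347417 0.        ] (array([295.04829216, 166.58545303]), (25.534482955932617, 37.751712799072266), np.int32(755)) 
 dish [ 0.41784353 -0.17165597  0.036     ] (array([281.68449974, 306.07676697]), (40.63359069824219, 41.44706726074219), np.int32(1203)) 
 knob [0.63554345 0.11526981 0.05      ] (array([338.       , 193.7868185]), (5.829319000244141, 6.384697914123535), np.int32(34))
```

View pics/c1.png

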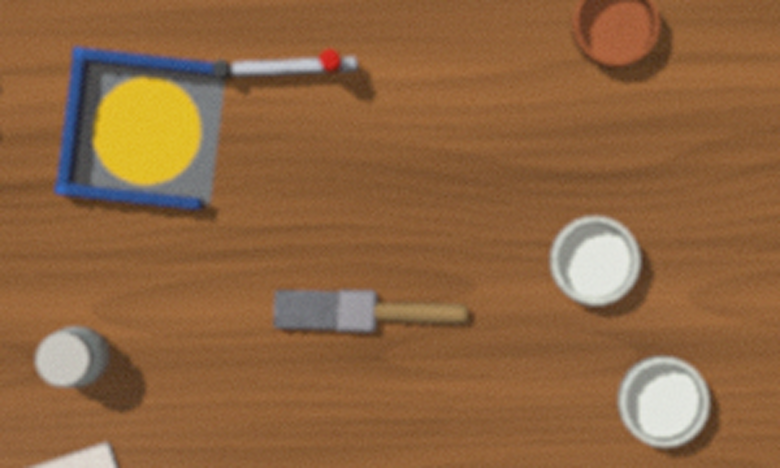

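The crop shows the dish rim centre at (595,261), which is full-image (369,270). The bay's upper wall runs (80,50)→(220,69) and its lower wall (63,188)→(208,203). The gate runs to the right from the hinge at (222,69). I'll grip the dish's trailing wall lightly, then slide it to the bay axis and straight in.

```bash
python3 - <<'E'
from h import *
t=r.camera("top"); C=lambda x,y,z:px2w(t,(x/2.6+140-.3,y/2.6+170-.3),z)
d=[C(63,188,.03)-C(208,203,.03),C(80,50,.03)-C(220,69,.03)]
b=C(63,188,.03)-C(80,50,.03); print([np.degrees(np.arctan2(v[1],v[0])) for v in d],np.degrees(np.arctan2(b[1],b[0]))+90, "hinge",C(222,69,.036),"brush",C(275,290,0),C(468,312,0))
print("dish",C(595.5,261,.036),"jar",C(68,358,.08))
s=r.read_state(); M=R.from_quat(s["eef_rot"]).as_matrix();print("tool y ang",np.degrees(np.arctan2(M[1,1],M[0,1])))
for P in[(.3,.3,.25),(.48,.05,.25),(.415,-.208,.15)]: print(P,tool(P).round())
E
```

```text
[np.float64(82.94711453306546), np.float64(81.20492522379186)] 262.8992372770508 hinge [0.62571185 0.21806494 0.036     ] brush [0.39622822 0.17008119 0.        ] [ 0.36916358 -0.03187353  0.        ]
dish [ 0.41959376 -0.1641631   0.036     ] jar [0.3334878  0.36584576 0.08      ]
tool y ang 74.02586726384105
(0.3, 0.3, 0.25) [-206. -254.  -66.]
(0.48, 0.05, 0.25) [-448. -445.  -66.]
(0.415, -0.208, 0.15) [-456. -711.   34.]
```

```bash
python3 -m crank '[[[-206,-254,-66,0,0],[-206,-254,-66,0,0],[-206,-254,-66,0,0],[-206,-254,-66,0,0],[-206,-254,-66,0,0],[-206,-254,-66,0,0],[-206,-254,-66,-8.4,-0.08],[-448,-445,-66,-8.4,-0.08],[-448,-445,-66,-8.4,-0.08],[-448,-445,-66,-8.4,-0.08],[-448,-445,-66,-8.4,-0.08],[-448,-445,-66,-8.4,-0.08],[-448,-445,-66,-8.4,-0.08],[-456,-711,34,-8.4,-0.08],[-456,-711,34,-8.4,-0.08],[-456,-711,34,-8.4,-0.08],[-456,-711,34,-8.4,-0.08],[-456,-711,34,-8.4,-0.08],[-456,-711,34,-8.4,-0.08],[-456,-711,34,-8.4,-0.08]]]' 6; python3 - <<'E'
from h import *
s=r.read_state(); M=R.from_quat(s["eef_rot"]).as_matrix();print("tool y ang",np.degrees(np.arctan2(M[1,1],M[0,1])),M[:,2])
print(tool((.4138,-.2056,.008)), s["joint_positions"])
c=r.camera("side"); im=c["image"][220:400,150:390][:,:,::-1]
cv2.imwrite("pics/c3.png",cv2.resize(im,None,fx=3,fy=3,interpolation=cv2.INTER_CUBIC))
print(w2px(c,(.4138,-.2056,.036)))
E
```

```text
time: 2.25
ee_pos: [0.4119, -0.2127, 0.1486]
eef_rot: [0.07, 0.998, -0.0, -0.001]
ft_force: [0.6, 0.6, 0.4]
width: 0.0401
grip_force: 0.0
tool y ang 82.00220600198669 [-1.65861454e-03 -3.36881677e-04 -9.99998568e-01]
[ -1.06917057   7.38418956 140.60564004] [-0.54456921 -0.0618262   0.91118275  1.9538859   0.05283861  1.22749788
  1.77902485]
[283.48932479 319.53451634]
```

View pics/c3.png

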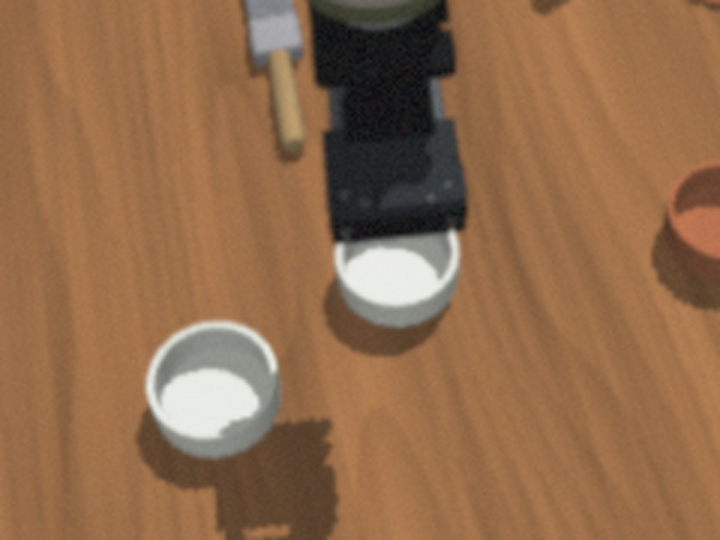

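The fingers straddle the dish's near wall, with the front rim at about crop (398,295) as predicted. I'll descend partway and let the arm settle.

```bash
python3 -m crank '[[[0,2,45,0,-0.08],[0,2,90,0,-0.08],[0,2,90,0,-0.08],[0,2,90,0,-0.08],[0,2,90,0,-0.08]]]'; python3 - <<'E'
from h import *
print(tool((.4138,-.2056,.010)))
E
```

```text
time: 2.8
ee_pos: [0.4166, -0.2062, 0.062]
eef_rot: [0.066, 0.998, 0.0, 0.001]
ft_force: [0.6, -0.1, 0.0]
width: 0.0402
grip_force: 0.0
[ 3.0386004   0.24075788 52.01317312]
```

```bash
python3 -m crank '[[[3,0,25,0,-0.08],[3,0,40,0,-0.08],[3,0,50,0,-0.08],[3,0,50,0,-0.08],[3,0,50,0,-0.5],[3,0,50,0,-0.8],[3,0,50,0,-1],[3,0,50,0,-1],[3,0,50,0,-1],[3,0,50,0,-1],[3,0,50,0,-1],[3,0,50,0,-1]]]' 8; python3 - <<'E'
from h import *
t=r.camera("top"); s=r.camera("side")
print(t["image"].shape, r.read_state()["ee_pos"])
im=np.hstack([cv2.resize(c["image"][y:y+100,x:x+100][:,:,::-1],(400,400),interpolation=cv2.INTER_CUBIC) for c,x,y in((t,320,220),(s,230,250))])
cv2.imwrite("pics/c4.png",im)
E
```

```text
time: 4.0
ee_pos: [0.412, -0.2057, 0.0098]
eef_rot: [0.066, 0.998, 0.0, -0.0]
ft_force: [0.2, 0.2, 0.3]
width: 0.0005
grip_force: 0.0
(480, 640, 3) [ 0.41198433 -0.20575226  0.00978238]
```

View pics/c4.png

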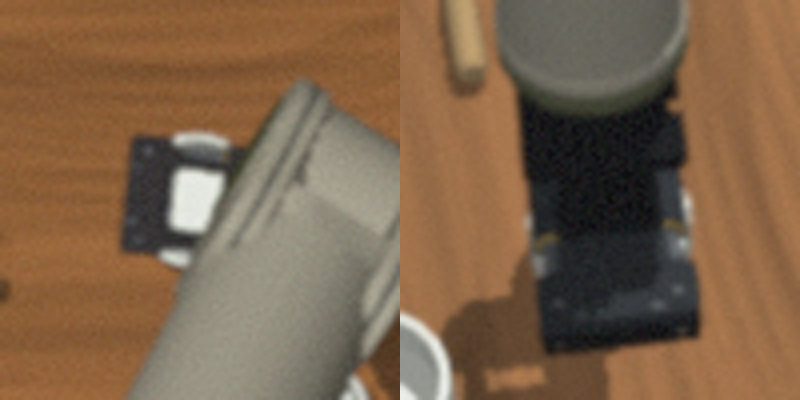

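Top crop: rim edges near (200,138) and (178,258), so the dish has hardly moved. Yet the width reads 0, so nothing is gripped. I'll reopen, rise and look.

```bash
python3 -m crank '[[[0,0,0,0,-0.08],[0,0,0,0,-0.08],[0,0,0,0,-0.08],[0,0,0,0,-0.08],[0,0,-40,0,-0.08],[0,0,-80,0,-0.08],[0,0,-120,0,-0.08],[0,-50,-150,0,-0.08],[0,-100,-150,0,-0.08],[0,-150,-150,0,-0.08],[0,-150,-150,0,-0.08],[0,-150,-150,0,-0.08]]]'; python3 - <<'E'
from h import *
t=r.camera("top"); s=r.camera("side")
e=r.read_state()["ee_pos"]
print(w2px(t,e),w2px(s,e))
im=np.hstack([cv2.resize(c["image"][y:y+150,x:x+100][:,:,::-1],(400,600),interpolation=cv2.INTER_CUBIC) for c,x,y in((t,340,220),(s,240,220))])
cv2.imwrite("pics/c5.png",im)
for n,c,bd in(("t",t,(345,245,392,292)),("s",s,(258,285,307,332))):
    d=blob(c,bd,wht); print(px2w(c,d[0],.036),d)
E
```

```text
time: 5.3
ee_pos: [0.3909, -0.3562, 0.1594]
eef_rot: [0.068, 0.998, -0.001, -0.001]
ft_force: [1.3, -0.1, 0.8]
width: 0.04
grip_force: 0.0
[449.59764497 279.04249434] [288.38815387 356.4105627 ]
[ 0.42093816 -0.16343306  0.036     ] (array([368.45342827, 269.58696747]), (33.733787536621094, 33.97194290161133), np.int32(895))Traceback (most recent call last):
  File "<stdin>", line 8, in <module>
  File "h.py", line 18, in blob
    n,l,st,ce=cv2.connectedComponentsWithStats(m); i=1+np.argmax(st[1:,4])
                                                       ~~~~~~~~~^^^^^^^^^^
    return _wrapfunc(a, 'argmax', axis=axis, out=out, **kwds)
    return bound(*args, **kwds)
ValueError: attempt to get argmax of an empty sequence
```

View pics/c5.png

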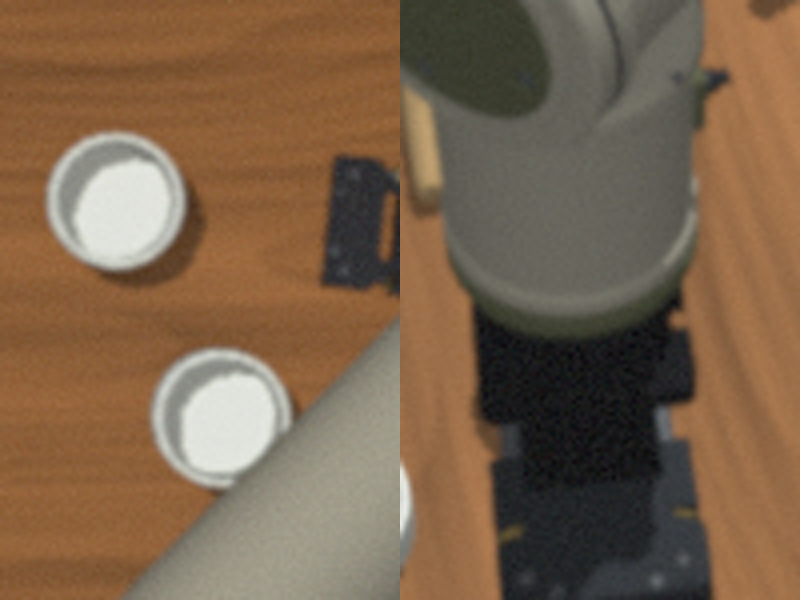

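The dish is untouched at (115,200) in the top crop, and the fingers are hidden under the body. I'll move to where the side camera can see the fingers and check them against the reported TCP.

```bash
python3 -m crank '[[[-160,380,-60,0,-0.08],[-160,380,-60,0,-0.08],[-160,380,-60,0,-0.08],[-160,380,-60,0,-0.08],[-160,380,-60,0,-0.08],[-160,380,-60,0,-0.08],[-160,380,-60,0,-0.08],[-160,380,-60,0,-0.08],[-160,380,-60,0,-0.08],[-160,380,-60,0,-0.08],[-160,380,-60,0,-0.08]]]'; python3 - <<'E'
from h import *
t=r.camera("top"); s=r.camera("side")
st=r.read_state(); e=st["ee_pos"]; Rm=R.from_quat(st["eef_rot"])
print(st["width"],w2px(t,e),w2px(s,e))
u,v=w2px(s,e).astype(int); x,y=u-60,v-100
im=s["image"].copy(); im=cv2.resize(im[y:y+150,x:x+120][:,:,::-1],(480,600),interpolation=cv2.INTER_CUBIC)
for p in[(0,0,0),(0,.02,0),(0,-.02,0),(0,0.02,-.07),(0,-.02,-.07)]:
    q=(w2px(s,e+Rm.apply(p))-[x,y])*4+1.5; cv2.circle(im,tuple(int(a) for a in q),3,(0,255,0),-1)
u,v=w2px(t,e).astype(int); x,y=u-40,v-75
im2=cv2.resize(t["image"][y:y+150,x:x+80][:,:,::-1],(320,600),interpolation=cv2.INTER_CUBIC)
for p in[(0,.095,-.07),(0,-.095,-.07),(.0375,.095,-.07),(0,0,-.07)]:
    q=(w2px(t,e+Rm.apply(p))-[x,y])*4+1.5; cv2.circle(im2,tuple(int(a) for a in q),3,(0,255,0),-1)
cv2.imwrite("pics/c6.png",np.hstack([im,im2]))
E
```

```text
time: 6.5
ee_pos: [0.6002, 0.0015, 0.2201]
eef_rot: [0.066, 0.998, 0.0, 0.0]
ft_force: [-0.8, -0.3, 0.3]
width: 0.0396
grip_force: 0.0
0.039769309905765805 [304.55858164 195.00301803] [342.06050052 176.37922276]
```

View pics/c6.png

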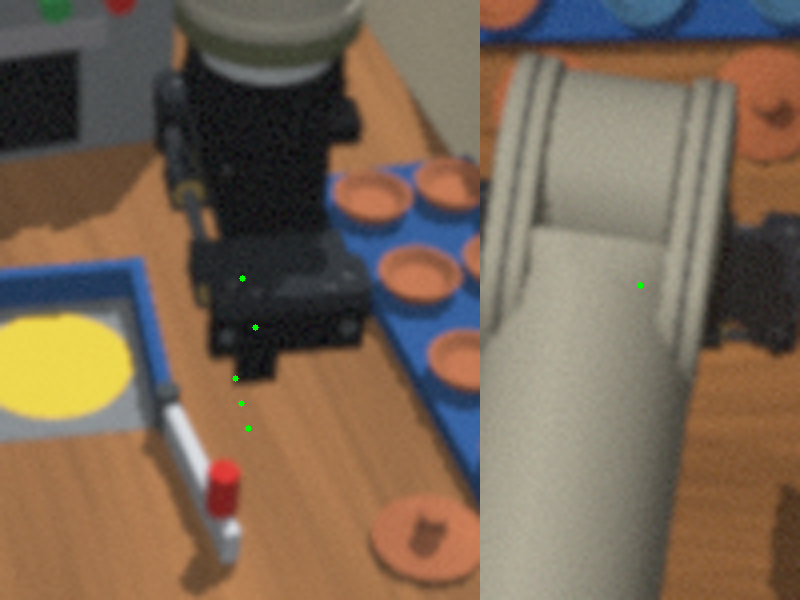

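Left crop: the finger tip is at (255,378), but the reported TCP projects to about (248,428). The top view agrees in the horizontal plane. So the true tip is clearly higher than reported, and my grip closed above the rim. I'll quantify that.

```bash
python3 - <<'E'
from h import *
s=r.camera("side");st=r.read_state(); e=st["ee_pos"]; Rm=R.from_quat(st["eef_rot"])
u,v=w2px(s,e).astype(int); x,y=u-60,v-100
print(e)
for lx in(-.01,0,.01):
  for yy in(-.02,-.035):
    print(lx,yy,[((w2px(s,e+Rm.apply((lx,yy,-dz)))-[x,y])*4+1.5).round().tolist() for dz in(0,.02,.03,.04,.05)])
# bottom edge of the body's near face, body assumed to start 70mm behind TCP
print([((w2px(s,e+Rm.apply((lx,-.095,-dz)))-[x,y])*4+1.5).round().tolist() for lx in(-.0375,.0375) for dz in(.07,.11)])
E
```

```text
[ 6.00209780e-01 -3.93987167e-05  2.20175005e-01]
-0.01 -0.02 [[267.0, 427.0], [269.0, 399.0], [270.0, 385.0], [272.0, 370.0], [273.0, 356.0]]
-0.01 -0.035 [[272.0, 446.0], [274.0, 418.0], [276.0, 404.0], [277.0, 390.0], [278.0, 375.0]]
0 -0.02 [[248.0, 428.0], [251.0, 400.0], [252.0, 386.0], [253.0, 372.0], [254.0, 357.0]]
0 -0.035 [[253.0, 447.0], [256.0, 420.0], [257.0, 405.0], [258.0, 391.0], [259.0, 377.0]]
0.01 -0.02 [[230.0, 430.0], [232.0, 402.0], [233.0, 388.0], [234.0, 373.0], [235.0, 359.0]]
0.01 -0.035 [[235.0, 449.0], [237.0, 421.0], [238.0, 407.0], [239.0, 393.0], [240.0, 378.0]]
[[360.0, 421.0], [368.0, 359.0], [208.0, 434.0], [211.0, 371.0]]
```

The visible tip and the body edge both match a tip about 50 mm higher than the reported z, with x and y correct. I'll go back over the dish wall and descend to a lower reported z in small steps, watching the force.

```bash
python3 - <<'E'
from h import *
print(tool((.4138,-.2056,.12)),tool((.4138,-.2056,.02)))
E
```

```text
[ 157.28026117 -228.73490445   99.91026634] [ 157.29653545 -228.83947907  199.91021034]
```

```bash
python3 -m crank '[[[157,-229,100,0,-0.08],[157,-229,100,0,-0.08],[157,-229,100,0,-0.08],[157,-229,100,0,-0.08],[157,-229,100,0,-0.08],[157,-229,100,0,-0.08],[157,-229,100,0,-0.08],[157,-229,100,0,-0.08],[157,-229,140,0,-0.08],[157,-229,180,0,-0.08],[157,-229,200,0,-0.08],[157,-229,200,0,-0.08],[157,-229,200,0,-0.08]]]'; python3 - <<'E'
from h import *
print(tool((.4138,-.2056,-.015)))
E
```

```text
time: 7.95
ee_pos: [0.4156, -0.2053, 0.0205]
eef_rot: [0.066, 0.998, -0.0, -0.0]
ft_force: [-0.1, -0.4, 0.3]
width: 0.0399
grip_force: 0.0
[ 1.74114308 -0.45128423 35.46651009]
```

Next I'll go down in steps to an expected tip height of about 25 mm, then try a gentle close.

```bash
python3 -m crank '[[[2,0,15,0,-0.08],[2,0,25,0,-0.08],[2,0,35,0,-0.08],[2,0,40,0,-0.08],[2,0,44,0,-0.08],[2,0,44,0,-0.08]]]' 5; python3 -m crank '[[[0,0,4,0,-0.08],[0,0,8,0,-0.08],[0,0,8,0,-0.08],[0,0,8,0,-0.08]]]'
```

```text
time: 8.55
ee_pos: [0.4131, -0.205, -0.0243]
eef_rot: [0.066, 0.998, -0.0, -0.0]
ft_force: [-0.2, -0.0, 0.5]
width: 0.0403
grip_force: 0.0
time: 8.95
ee_pos: [0.4134, -0.2049, -0.0322]
eef_rot: [0.066, 0.998, 0.0, 0.0]
ft_force: [1.3, -0.1, 0.4]
width: 0.0403
grip_force: 0.4
```

```bash
python3 -m crank '[[[0,0,0,0,-0.5],[0,0,0,0,-0.8],[0,0,0,0,-1],[0,0,0,0,-1],[0,0,0,0,-1],[0,0,0,0,-1]]]' 8
```

```text
time: 9.55
ee_pos: [0.4132, -0.2051, -0.0322]
eef_rot: [0.066, 0.998, -0.0, 0.0]
ft_force: [-0.4, -0.2, 1.1]
width: 0.0052
grip_force: 8.3
```

Gripped: width 5.2 mm at 8 N. Next come the slide distances.

```bash
python3 - <<'E'
from h import *
z=-.0322
print(tool((.5396,.098,z)),tool((.561,.2625,z)))
E
```

```text
[-8.53017903e+01  3.17174687e+02 -4.11433937e-02] [-8.47977306e+01  4.83060050e+02 -8.80015908e-02]
```

```bash
python3 -m crank '[[[-2,8,0,0,-1],[-7,24,0,0,-1],[-12,44,0,0,-1],[-18,64,0,0,-1],[-24,84,0,0,-1],[-30,104,0,0,-1],[-36,124,0,0,-1],[-42,144,0,0,-1],[-47,164,0,0,-1],[-53,184,0,0,-1],[-58,204,0,0,-1],[-63,224,0,0,-1],[-68,244,0,0,-1],[-73,264,0,0,-1],[-78,284,0,0,-1],[-82,302,0,0,-1],[-85,314,0,0,-1],[-85,317,0,0,-1],[-85,317,0,0,-1]]]' 8; python3 - <<'E'
from h import *
print(tool((.561,.2625,-.0322)))
t=r.camera("top"); s=r.camera("side")
im=np.hstack([cv2.resize(c["image"][y:y+120,x:x+100][:,:,::-1],(400,480),interpolation=cv2.INTER_CUBIC) for c,x,y in((t,190,170),(s,260,130))])
cv2.imwrite("pics/c7.png",im)
E
```

```text
time: 11.45
ee_pos: [0.5393, 0.0989, -0.0322]
eef_rot: [0.066, 0.998, 0.0, 0.0]
ft_force: [1.1, 2.3, 1.3]
width: 0.0051
grip_force: 8.4
[-1.62431997e-02  1.65007374e+02  1.66687536e-01]
```

View pics/c7.png

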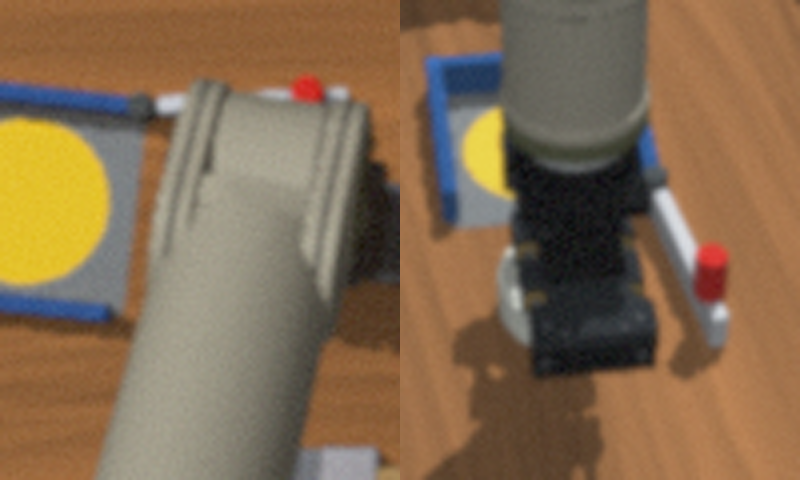

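The side crop shows the dish's left edge at crop (498,295), so it came along. I'll check its position against the prediction before entering the bay.

```bash
python3 - <<'E'
from h import *
s=r.camera("side"); e=r.read_state()["ee_pos"]
a=np.linspace(0,2*np.pi,73)
P=np.array([w2px(s,(e[0]+.006+.045*np.cos(q),e[1]+.0407+.045*np.sin(q),.036)) for q in a])
im=s["image"][170:230,270:350]; i=P[:,0].argmin(); print("pred left",P[i], "bottom",P[P[:,1].argmax()])
m=wht(s["image"].astype(int))[170:230,265:330]; ys,xs=np.nonzero(m); j=xs.argmin(); print("seen",xs.min()+265,ys[xs==xs.min()]+170)
E
```

```text
pred left [284.8695178  197.77714295] bottom [301.96601092 210.18704198]
seen 275 [171 172 173 174 175 176 177]
```

The predicted left edge is 284.9 and the seen one is about 284.5, so they agree. Going straight in.

```bash
python3 -m crank '[[[0,8,0,0,-1],[0,20,0,0,-1],[0,35,0,0,-1],[0,50,0,0,-1],[0,65,0,0,-1],[0,80,0,0,-1],[0,95,0,0,-1],[0,110,0,0,-1],[0,125,0,0,-1],[0,140,0,0,-1],[0,152,0,0,-1],[0,161,0,0,-1],[0,165,0,0,-1],[0,165,0,0,-1],[0,165,0,0,-1]]]' 8; python3 -m crank '[[[0,0,0,0,-0.6],[0,0,0,0,-0.4],[0,0,0,0,-0.4],[0,0,0,0,-0.4],[0,0,-30,0,-0.4],[0,0,-70,0,-0.4],[0,0,-110,0,-0.4],[0,-40,-120,0,-0.4],[0,-90,-120,0,-0.4],[0,-140,-120,0,-0.4],[0,-190,-120,0,-0.4],[0,-190,-120,0,-0.4],[0,-190,-120,0,-0.4]]]'; python3 - <<'E'
from h import *
t=r.camera("top"); s=r.camera("side")
im=np.hstack([cv2.resize(c["image"][y:y+120,x:x+100][:,:,::-1],(400,480),interpolation=cv2.INTER_CUBIC) for c,x,y in((t,150,170),(s,250,120))])
cv2.imwrite("pics/c8.png",im)
E
```

```text
time: 13.1
ee_pos: [0.561, 0.2637, -0.0321]
eef_rot: [0.065, 0.998, 0.001, 0.0]
ft_force: [1.1, 1.4, 2.8]
width: 0.0056
grip_force: 8.1
time: 14.4
ee_pos: [0.5355, 0.0728, 0.0878]
eef_rot: [0.067, 0.998, 0.001, -0.0]
ft_force: [0.8, 1.1, 0.7]
width: 0.0262
grip_force: 0.0
```

View pics/c8.png

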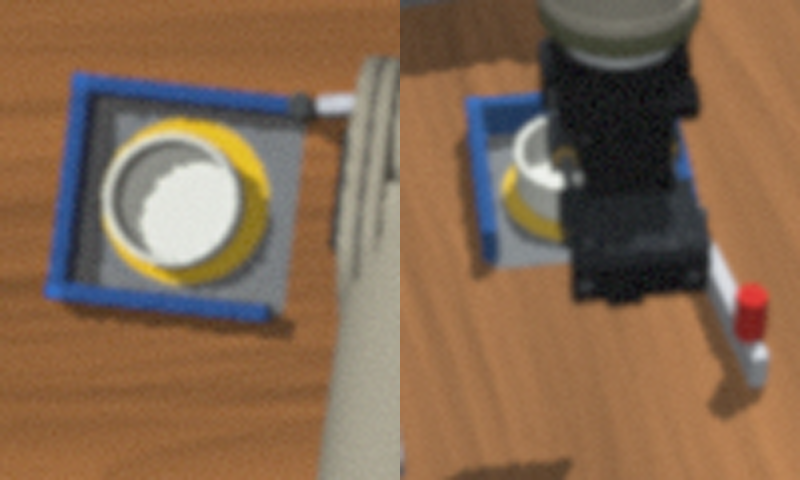

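The dish rim centre is at top crop (172,200), full-image (193,220), against (193.2,219.5) expected for a dish on the mark. It is centred to within about 2 mm. Next I'll grip the knob lightly and lead it round its arc.

```bash
python3 - <<'E'
from h import *
H=np.array([.6268,.2193]); 
print("above",tool((.632,.104,.06)),"grip",tool((.632,.104,-.008)))
s=r.read_state(); M=R.from_quat(s["eef_rot"]).inv()
k=lambda f:H+.115*np.array([np.cos(np.radians(f)),np.sin(np.radians(f))])
f0=272.4
for f in np.r_[np.arange(f0-3,172.4,-7),172.4,171.5]: print(round(f,1),M.apply(np.r_[k(f)-k(f0),0])[:2].round(3)*1000)
E
```

```text
above [-91.60110445  41.43694206  27.57718341] grip [-91.63640536  41.40306514  95.57716581]
269.4 [ 6. -1.]
262.4 [20. -2.]
255.4 [34. -1.]
248.4 [48.  2.]
241.4 [61.  6.]
234.4 [74. 12.]
227.4 [86. 19.]
220.4 [97. 28.]
213.4 [107.  38.]
206.4 [115.  49.]
199.4 [122.  61.]
192.4 [128.  74.]
185.4 [132.  88.]
178.4 [134. 101.]
172.4 [135. 114.]
171.5 [135. 115.]
```

```bash
python3 -m crank '[[[-45,20,0,0,-0.08],[-92,41,0,0,-0.08],[-92,41,20,0,-0.08],[-92,41,50,0,-0.08],[-92,41,75,0,-0.08],[-92,41,90,0,-0.08],[-92,41,95,0,-0.08],[-92,41,95,0,-0.08],[-92,41,95,0,-0.3],[-92,41,95,0,-0.5],[-92,41,95,0,-0.7],[-92,41,95,0,-1],[-92,41,95,0,-1],[-92,41,95,0,-1]]]' 8
```

```text
time: 15.9
ee_pos: [0.6327, 0.1033, -0.0068]
eef_rot: [0.066, 0.998, 0.001, 0.0]
ft_force: [0.1, 4.3, 2.6]
width: 0.0218
grip_force: 8.0
```

Knob held (21.8 mm). Leading it along the arc now, most of the way first.

```bash
python3 -m crank '[[[6,-1,0,0,-1],[20,-2,0,0,-1],[34,-1,0,0,-1],[48,2,0,0,-1],[61,6,0,0,-1],[74,12,0,0,-1],[86,19,0,0,-1],[97,28,0,0,-1],[107,38,0,0,-1],[115,49,0,0,-1],[115,49,0,0,-1]]]' 8; python3 -m crank '[[[7,12,0,0,-1],[13,25,0,0,-1],[17,39,0,0,-1],[19,52,0,0,-1],[20,60,0,0,-1],[20,64,0,0,-1],[20,64,0,0,-1]]]'
```

```text
time: 17.0
ee_pos: [0.5261, 0.1676, -0.0062]
eef_rot: [0.065, 0.998, 0.001, 0.001]
ft_force: [3.9, 1.9, 3.3]
width: 0.0218
grip_force: 8.0
time: 17.7
ee_pos: [0.5131, 0.2322, -0.0075]
eef_rot: [0.066, 0.998, -0.0, -0.0]
ft_force: [-3.3, 0.1, 2.0]
width: 0.0218
grip_force: 8.0
```

```bash
python3 -m crank '[[[0,2,0,0,-1],[0,4,0,0,-1],[0,4,0,0,-1],[0,4,0,0,-1]]]'
```

```text
time: 18.1
ee_pos: [0.5132, 0.2332, -0.0075]
eef_rot: [0.067, 0.998, -0.001, -0.001]
ft_force: [-5.5, -7.3, 5.6]
width: 0.0216
grip_force: 8.0
```

It is against the stop (−7 N). I'll release, rise, retreat and check.

```bash
python3 -m crank '[[[0,0,0,0,-0.6],[0,-2,0,0,-0.2],[0,-3,0,0,-0.2],[0,-3,0,0,-0.2],[0,-3,0,0,-0.2],[0,-3,-25,0,-0.2],[0,-3,-60,0,-0.2],[0,-3,-100,0,-0.2],[0,-50,-120,0,-0.2],[0,-100,-120,0,-0.2],[0,-150,-120,0,-0.2],[0,-200,-120,0,-0.2],[0,-250,-120,0,-0.2],[0,-250,-120,0,-0.2],[0,-250,-120,0,-0.2]]]'; python3 - <<'E'
from h import *
t=r.camera("top"); s=r.camera("side")
im=np.hstack([cv2.resize(c["image"][y:y+120,x:x+100][:,:,::-1],(400,480),interpolation=cv2.INTER_CUBIC) for c,x,y in((t,150,170),(s,250,120))])
cv2.imwrite("pics/c9.png",im)
d=blob(t,(165,190,222,252),wht); k=blob(t,(205,220,240,260),red); print(px2w(t,d[0],.036),d,px2w(t,k[0],.065))
print(r.read_state()["ft_force"])
E
```

```text
time: 19.6
ee_pos: [0.4812, -0.0127, 0.113]
eef_rot: [0.067, 0.998, 0.001, 0.0]
ft_force: [0.3, 0.8, 0.4]
width: 0.0348
grip_force: 0.0
[0.56479449 0.30624119 0.036     ] (array([192.29208565, 219.36270714]), (32.91804122924805, 34.168434143066406), np.int32(759)) [0.51352513 0.23440309 0.065     ]
[-0.15582886  0.44465871 -0.91116951]
```

View pics/c9.png

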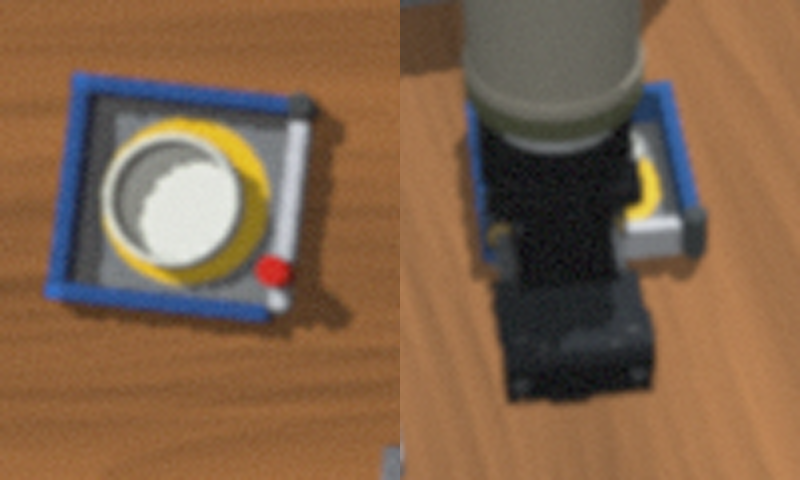

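The top crop shows the dish centred at (172,200), about 3 mm from the mark's centre. The gate lies straight across the open side with its knob at (273,270), within 1 mm of the shut position. Handing in.

```bash
python3 -c "
from bench import r
print(r.close_job())"
```

```text
the job is handed in; nothing more can be done
None
```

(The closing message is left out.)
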